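Push a steel bush up the loading gutter to its stop

ROBOT

A 6-joint arm with a two-finger parallel gripper is mounted at the origin on the work surface. World frame = base frame: x ahead of the robot, y to its left, z up, the work surface at z = 0. Lengths are in m, angles in rad, forces in N, time in s.
With the tool pointing down it reaches from about 0.25 to 0.725 m from the base axis. Payload 4 kg.
Tool frame: the origin (TCP) lies midway between the tips of the shut fingers; the grasp point (between the pads) lies 19 mm behind it; z points along the fingers, y is the direction in which the jaws open and shut (so a half turn about z gives the same grasp; the last joint's range is limited). The gripper opens to 85 mm and grips with 20 to 120 N. Pads are 22 mm wide; open, the fingers measure 114 mm over their backs; the gripper's body (76 mm by 85 mm) begins 54 mm behind the grasp point. The pads swing forward as they close: fully open they stand 13 mm farther back than shut.
Start: joints at [1.125, 0.241, 0.005, 1.335, 0, 1.571], TCP at [0.216, 0.451, 0.231] pointing down, gripper open.
Joint ranges: [-2.72, 2.72], [-1.05, 1.87], [-1.09, 1.28], [-1.99, 2.15], [-1.42, 1.44], [-3.14, 3.14]. Speed limits (rad/s): [2.79, 2.79, 3.14, 3.14, 3.14, 3.14].

INTERFACE

Orientations are given as a unit quaternion [x, y, z, w].
In Python, from workcell import get_obs, camera, camera_model, job_done, masks_of gives the robot as it stands.
- The arm moves only by the tool jog_arm, never from a script. Its argument "deltas" is a list that holds one entry, the list of rows, each a list of 7 numbers: the shift along the tool's x, y, z in mm, then the turn, a rotation vector about the tool's x, y, z in degrees, then the finger opening in mm, from 0 to 85.4. A call has 1 to 5 rows; each row shifts and turns the pose as measured when the row begins, along the tool's axes as they then stand; what a row does not reach is not made up. A row lasts 1/10 s, in which the tool goes at most 50 mm and 8.59 degrees, less where a joint would pass 70% of its speed; a pose out of reach is approached as far as the arm can. A call with a gripper value outside its range is refused whole. The fingers move at their own pace and stop on an object; the grip force is fixed at half the most. Time passes only in rows, so rows that do not move let the fingers close. It gives the time, the measured TCP pose, the force and the opening at its end, in the units of the state.
- get_obs(): the state, without advancing time (a new reading comes with each control period).
- camera(name): name is "scene" or "side" or "wrist"; returns the picture (480x640x3 uint8, red, green, blue); there is no depth.
- camera_model(name): a dict with "fovy" (degrees; the focal length in pixels is half the picture's height over the tangent of half this angle, whatever the lens; pixels are square), "cx", "cy" (the principal point, pixels), "pose" (4x4, takes a point from camera to world coordinates); the wrist camera has in their place "T_tool_cam" (4x4, takes a point from camera to tool coordinates, whose origin is the TCP and whose axes are the flange's). Camera axes: x right, y down, z forward; pixel columns grow to the right and rows downward; lengths in m; the calibration is good to about 2 mm. A picture is of the moment at which its call begins: read the wrist's pose just before it. camera_model takes no time and is no camera call.
- job_done(): hands the job in, once; it reports no verdict.
Trained networks look in the newest picture that a camera, given by its name, has taken for a name from the list of things; names that differ only in an ending like _2 or _b are one class to them, and where a whole thing is asked for, a point or a joint stands for the part that bears it (a point fixed in the world has none). Each returns a list of dicts, best first, with "conf" (0 to 1); they miss things now and then, are a little off and sometimes report something else, mostly with a low value. They report only what shows in the picture. A call takes as long as a camera call. They do not tell look-alikes from the thing itself.
- masks_of(target, camera): "pixels" (480x640 bool, what is visible of it) and "at" ([column, row] in pixels, amid what is visible of it).
The state is a dict: "clock": time; "joint_pos": joint angles; "joint_vel": joint speeds; "tau": joint torques, N m; "eef_pos": TCP position; "tool_rot": TCP orientation; "ft_force": force on the tool from outside, world axes, zero at the start; "ft_torque": the same for the moment, N m; "grip_width": finger opening in m.
Only numpy, scipy, OpenCV 4.12 (cv2) and the standard library are available. Lean on these libraries where they do the work, as an engineer would, in place of code of your own. Each camera call takes 0.05 s, during which the arm holds its last target. There are 200 camera calls.

TASK

Roll the steel bush that lies in the loading gutter up the slope with your fingertips, all the way to the stop plate, so that both spring pawls snap out behind it and it cannot roll back. Push it steadily, without flicking it or letting it race back down, never lift it off the gutter floor, and leave the other things on the bench where they are.

Things in the scene. Friction and masses are not known exactly. Their poses are not given: they have to be found in the camera images.
- gutter: Fixed loading gutter: metal channel on legs, 320 mm long, 74 mm wide inside (80 outside), walls 14 mm above its floor. Origin: on the bench under its middle; z up, x level, towards the high end, y to the left looking up the slope. Low end: a level pan, floor at z = 35 mm, from the 14 mm high end lip (inner face x = -162 mm) to x = -60 mm; from there the floor climbs at 10 degrees
- ramp: The gutter's slope, fixed. Origin: on the floor, centre line, at the foot of the slope (gutter x = -60, z = 35 mm); x up along the floor, y left, z square to the floor (floor z = 0). A stop plate 42 mm high, square to the floor, closes the top, face at x = 208 mm. Below it a spring pawl in each side wall; the bush folds them as it comes up (under 3 N) and they snap out behind it at the stop
- seat (a point): Where the centre of the bush is when the bush touches the stop plate: ramp x = 183 mm, y = 0, z = 25 mm; axes as ramp. Let go, the bush settles back on the pawl tips, about 4 mm down the slope
- bush_center (a point): Centre of the oiled steel bush lying across the pan: 50 mm diameter, 70 mm long (2 mm free each side), 0.2 to 0.42 kg; it rolls along the channel and, left alone on the slope, rolls back. At the start 25 mm over the pan floor, gutter x from -130 to -80 mm. Its y axis is the cylinder's axis; x and z turn as it rolls
- pawl_left (a joint): Spring pawl in the +y wall, a steel strip 11 mm high (ramp z 3 to 14 mm): pivot on the wall at ramp x = 127 mm, tip at x = 155 mm, 23 mm from the centre line, pointing up the slope. Value in rad: 0 sprung fully out, about 0.5 folded flush with the wall by the bush
- pawl_right (a joint): The same pawl, mirrored, in the -y wall
- spare: Bystander: a second bush of the same kind, 50 mm in diameter and 70 mm high, standing on end on the bench beside the gutter on its -y side. Origin: centre of its underside
- purple_bottle: Bystander: purple bottle, 72 mm in diameter, 230 mm high, to the robot's right. Origin: centre of its underside
- water_bottle: Bystander: clear water bottle, 62 mm in diameter, 200 mm high, to the robot's right and farther out. Origin: centre of its underside
- tray: Bystander: shallow steel tray of stampings, 160 x 110 x 24 mm, to the robot's left. Origin: centre of its underside
There are look-alikes about, which are no part of the job. Leave any pink look-alike of the part that bears bush_center alone.

How it is judged:
On the way:
1. the bush is half-way up the slope with the fingers on it (x of bush_center in the frame of ramp between 0.07 and 0.15 m and contact force between bush and the fingers above 0.1 N), for 0.1 s.
At the end, for the whole second after the job is handed in: The bush lies at rest on the gutter floor across the channel (within 0.12 rad), its centre no more than 6 mm down the slope from where it touches the stop, with both pawls sprung out behind it (each within 0.12 rad of fully out) (x of bush_center in the frame of ramp between 0.177 and 0.186 m and z of bush_center in the frame of ramp between 0.022 and 0.028 m and angle between the y axis of bush_center and the y axis of ramp, either way round below 0.12 rad and value of joint each of pawl_left, pawl_right below 0.12 rad and linear speed of bush below 0.01 m/s).
It fails at once if the bush is lifted more than 10 mm off the gutter floor (z of bush_center in the frame of ramp above 0.035 m and z of bush_center in the frame of gutter above 0.07 m).
It fails at once if the bush is flicked or races down (faster than 0.35 m/s) (linear speed of bush above 0.35 m/s).
It fails at once if a bystander is moved more than 20 mm (distance of any of spare, purple_bottle, water_bottle, tray from where it was at the start of the episode above 0.02 m).
It also fails if it takes over 48 s, if anything falls off the work surface, if the arm or the gripper's body presses on something with over 40 N, if the wrist force passes 120 N, or if a joint passes its speed limit or range.

## Working session

There is one attempt and no reset: what is moved stays moved. The work goes in short steps, Python scripts to look and compute and a tool call to move; the robot and the scene stay as the last step left them, time stands still between calls to the robot, and variables do not carry over. Pictures are saved under pics/ and viewed, about 8 in all and at most 12, crops included, and the job is handed in when it is done.

Besides the shell and the picture viewer there is one more tool, called by a JSON object that holds its "fn" and its "kwargs". jog_arm: Moves the arm, as the interface text tells. Its arguments: {"type":"object","properties":{"deltas":{"type":"array"}},"required":["deltas"]}

```bash
mkdir -p pics; ls; python3 - <<'E'
from workcell import *
import cv2,numpy as np
o=get_obs();print(o)
ims=[]
for c in("scene","side"):
    im=camera(c);ims.append(im);m=camera_model(c);print(c,m)
    cv2.imwrite(f"pics/{c}.png",im[:,:,::-1])
    for t in("gutter","ramp","bush_center","spare","pawl_left"):
        for d in masks_of(t,c)[:3]:
            ys,xs=np.nonzero(d["pixels"]);print(c,t,round(d["conf"],2),d["at"],len(xs),xs.min(),xs.max(),ys.min(),ys.max())
E
```

```text
pics
{'clock': 0.0, 'joint_pos': array([ 1.12501988e+00,  2.41431892e-01,  3.72248894e-03,  1.33520575e+00,
       -3.79299095e-06,  1.57079730e+00]), 'joint_vel': array([ 7.56924297e-04,  5.28942391e-04,  8.74838214e-05, -1.49890266e-04,
       -3.57150496e-04, -9.73699063e-04]), 'tau': array([-4.17598517e-05, -3.72321761e+01,  2.52406704e+01,  1.69132400e-02,
       -1.45476197e-04,  2.99002018e-06]), 'eef_pos': array([0.21530619, 0.4505639 , 0.23040286]), 'tool_rot': array([ 2.21047668e-01,  9.75262429e-01, -1.03362788e-03, -2.32330813e-04]), 'ft_force': array([-0.10423474,  0.01232309, -0.90855601]), 'ft_torque': array([-0.02200576,  0.0343369 , -0.02453633]), 'grip_width': 0.08545648954361017}
scene {'fovy': 52.00570113357671, 'cx': 319.7859439772866, 'cy': 241.3002851943007, 'pose': array([[ 0.62435348,  0.68171076, -0.38138324,  1.08435123],
       [ 0.78111116, -0.54052438,  0.31256799, -0.38031753],
       [ 0.00693402, -0.49305561, -0.86997016,  1.19612516],
       [ 0.        ,  0.        ,  0.        ,  1.        ]])}
scene gutter 0.97 [319.1, 244.0] 3620 267 357 190 306

[... 287 characters left out ...]
er 0.6 [259.1, 327.7] 680 244 272 312 345
scene spare 0.87 [357.0, 270.6] 460 349 369 257 284
side {'fovy': 42.00402526390112, 'cx': 322.96833984779414, 'cy': 234.01603448364386, 'pose': array([[ 0.9862084 , -0.0771413 ,  0.14643158,  0.37389789],
       [-0.16546422, -0.47994831,  0.86155163, -1.27009153],
       [ 0.00381837, -0.87389864, -0.48609318,  0.82450402],
       [ 0.        ,  0.        ,  0.        ,  1.        ]])}
side gutter 0.6 [315.0, 253.2] 3412 275 371 205 307
side ramp 0.67 [307.1, 236.8] 2152 277 341 204 272
side bush_center 0.87 [372.6, 314.9] 417 362 386 307 329
side bush_center 0.71 [406.3, 284.2] 612 391 424 274 299
side spare 0.94 [365.6, 243.2] 586 354 374 228 261
```

View pics/scene.png

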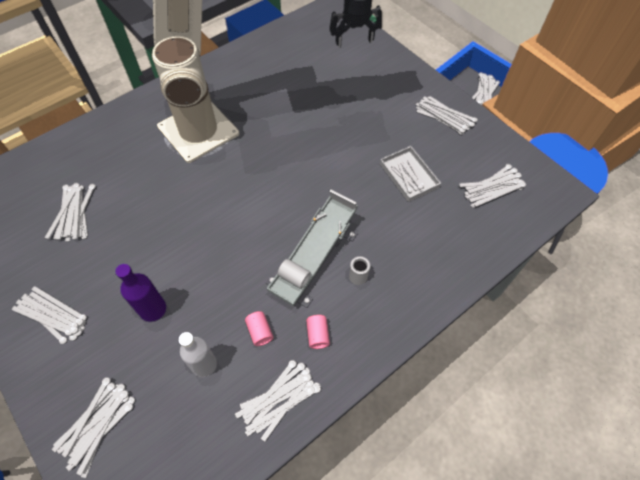

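View pics/side.png

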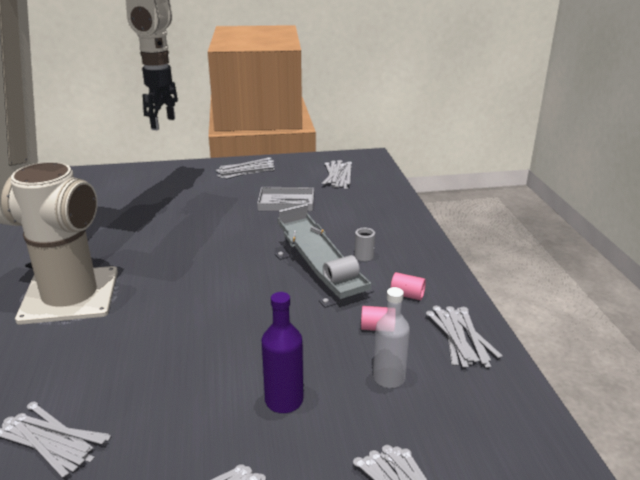

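```bash
cat > h.py <<'E'
from workcell import *
import cv2,numpy as np
from scipy.optimize import minimize
C,S=np.cos(np.radians(10)),np.sin(np.radians(10))
def ramp2g(p): p=np.atleast_2d(np.asarray(p,float)); return np.c_[-.06+p[:,0]*C-p[:,2]*S,p[:,1],.035+p[:,0]*S+p[:,2]*C]
def g2w(p,g):
    c,s=np.cos(g[2]),np.sin(g[2]);p=np.atleast_2d(p)
    return np.c_[g[0]+c*p[:,0]-s*p[:,1],g[1]+s*p[:,0]+c*p[:,1],p[:,2]]
def proj(p,m):
    f=240/np.tan(np.radians(m["fovy"]/2));P=np.linalg.inv(m["pose"]);q=p@P[:3,:3].T+P[:3,3]
    return np.c_[m["cx"]+f*q[:,0]/q[:,2],m["cy"]+f*q[:,1]/q[:,2]]
def box(x0,x1,y0,y1,z0,z1): return np.array([[x,y,z] for x in(x0,x1) for y in(y0,y1) for z in(z0,z1)])
pan=box(-.165,-.06,-.04,.04,.032,.049)
slope=ramp2g(box(0,.211,-.04,.04,-.003,.014)); plate=ramp2g(box(.208,.211,-.04,.04,-.003,.042))
a=np.linspace(0,2*np.pi,24)
def bush(x): return np.array([[x+.025*np.cos(t),y,.06+.025*np.sin(t)] for t in a for y in(-.035,.035)])
def sil(hulls,g,m,k=4):
    im=np.zeros((480*k,640*k),np.uint8)
    for h in hulls:
        q=cv2.convexHull((proj(g2w(h,g),m)*k+ (k-1)/2).astype(np.float32)).round().astype(np.int32);cv2.fillConvexPoly(im,q,255)
    return cv2.resize(im,(640,480),interpolation=cv2.INTER_AREA)/255.
E
cat > fit.py <<'E'
from h import *
M={};ms={c:camera_model(c) for c in("scene","side")}
for c in ms:
    camera(c);b=[d for d in masks_of("bush_center",c)]
    gt=masks_of("gutter",c)[0]["pixels"]
    at=(295,273) if c=="scene" else (343,268)
    bb=[d["pixels"] for d in b if np.hypot(*(np.array(d["at"])-at))<12]
    print(c,"bush found",len(bb)); 
    M[c]=(gt|(bb[0] if bb else False), bb[0] if bb else None)
np.savez("m.npz",s=M["scene"][0],d=M["side"][0])
def cost(v,cs):
    t=0
    for c in cs:
        s=sil([pan,slope,plate,bush(v[3]/100)],[v[0]/100,v[1]/100,v[2]/10],ms[c]);k=M[c][0]
        t+=1-np.minimum(s,k).sum()/np.maximum(s,k).sum()
        if M[c][1] is not None:
            s=sil([bush(v[3]/100)],[v[0]/100,v[1]/100,v[2]/10],ms[c]);k=M[c][1]
            t+=.5*(1-np.minimum(s,k).sum()/np.maximum(s,k).sum())
    return t
# start from pixel ray of gutter centre
m=ms["scene"];f=240/np.tan(np.radians(m["fovy"]/2));P=m["pose"]
def ray(u,z):
    d=P[:3,:3]@np.array([(u[0]-m["cx"])/f,(u[1]-m["cy"])/f,1]);return P[:3,3]+d*(z-P[2,3])/d[2]
A=ray((286,290),.045);B=ray((345,203),.09);yaw=np.arctan2(*(B-A)[1::-1]);cen=(A+B)/2;print(A,B,yaw)
for cs in(("scene","side"),("scene",),("side",)):
    v0=np.array([cen[0]*100,cen[1]*100,yaw*10,-10.5])
    r=minimize(cost,v0,args=(cs,),method="Nelder-Mead",options=dict(initial_simplex=np.vstack([v0]+[v0+2*e for e in np.eye(4)]),maxiter=400,xatol=.005,fatol=1e-5))
    v=r.x;print(cs,r.fun,v[0]/100,v[1]/100,v[2]/10,v[3]/100)
    if len(cs)==2:g=v*[.01,.01,.1,.01];np.save("g.npy",g)
out=[]
for c,(x0,y0) in(("scene",(250,180)),("side",(260,190))):
    im=cv2.resize(camera(c)[y0:y0+130,x0:x0+130,::-1],None,fx=3,fy=3,interpolation=cv2.INTER_CUBIC);o2=im.copy()
    for h,col in((pan,(0,255,0)),(slope,(0,255,255)),(plate,(255,0,0)),(bush(g[3]),(0,0,255))):
        q=cv2.convexHull(((proj(g2w(h,g),ms[c])-[x0,y0])*3+1).astype(np.float32)).astype(np.int32);cv2.polylines(o2,[q],True,col,1)
    out.append(o2)
cv2.imwrite("pics/fit.png",np.hstack(out))
for n in("spare","purple_bottle","water_bottle"):
    d=masks_of(n,"scene")
    if d:print(n,ray(d[0]["at"],.03))
E
python3 fit.py
```

```text
scene bush found 1
side bush found 1
[ 0.6375746  -0.12307125  0.045     ] [0.54880365 0.14487713 0.09      ] 1.8907146151935068
('scene', 'side') 0.3827410672229342 0.5843996075068406 0.00999131154699896 1.9080533024999529 -0.09924718537910358
('scene',) 0.13723697445451577 0.5848868383270885 0.01043828933693019 1.907261571014288 -0.10015601629677615
('side',) 0.20897924033221443 0.5845678923879849 -0.0024004105006325146 1.9189296758312395 -0.08864109677541845
purple_bottle [ 0.40689226 -0.41090176  0.03      ]
water_bottle [ 0.62578412 -0.39128036  0.03      ]
```

View pics/fit.png

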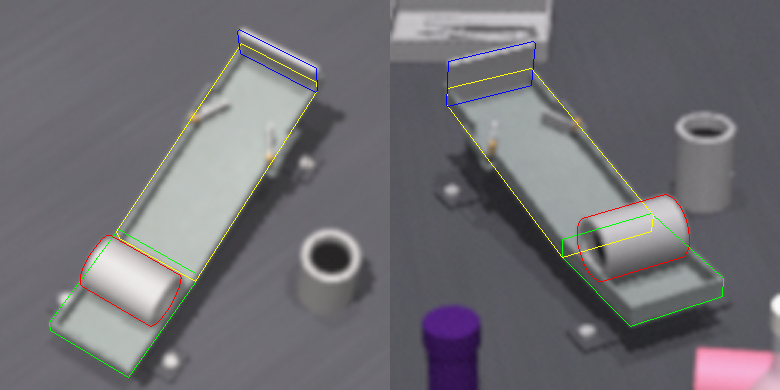

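```bash
cat > nav.py <<'E'
import sys
from h import *
from scipy.spatial.transform import Rotation as R
g=np.load("g.npy")
def loc():
    o=get_obs();d=o["eef_pos"][:2]-g[:2];c,s=np.cos(g[2]),np.sin(g[2]);r=R.from_quat(o["tool_rot"])
    return o,r,[c*d[0]+s*d[1],-s*d[0]+c*d[1],o["eef_pos"][2]]
def go(gx,gy,z,n,step=50):
    o,r,l=loc();p=o["eef_pos"].copy();T=g2w([[gx,gy,z]],g)[0]
    c,s=np.cos(g[2]),np.sin(g[2]);Rt=R.from_matrix(np.array([[c,s,0],[s,-c,0],[0,0,-1.]]))
    for i in range(n):
        d=T-p;L=np.linalg.norm(d)*1000;d=d*min(1,step/max(L,1e-6))
        rv=np.degrees((r.inv()*Rt).as_rotvec());a=np.linalg.norm(rv);rv=rv*min(1,8/max(a,1e-6))
        print(np.r_[r.inv().apply(d)*1000,rv].round(1).tolist());p=p+d;r=r*R.from_rotvec(np.radians(rv))
    print("local mm",np.round(np.array(l)*1000,1),"left",L,a,"F",o["ft_force"].round(1),"t",o["clock"],"q",o["joint_pos"].round(2),o["grip_width"])
if __name__=="__main__": v=[float(x) for x in sys.argv[1:]];go(v[0],v[1],v[2],int(v[3]),v[4])
E
python3 -c "
from h import *;g=np.load('g.npy');print(g2w([[-.152,0,.2],[.08,0,.08]],g))"
python3 nav.py -.152 0 .2 5 48
```

```text
[[ 0.63469638 -0.1334459   0.2       ]
 [ 0.55792762  0.08548458  0.08      ]]
[-42.0, -23.1, 2.1, -0.0, 0.0, 8.0]
[-44.8, -17.0, 2.1, -0.0, 0.0, 8.0]
[-46.8, -10.6, 2.1, -0.0, 0.0, 8.0]
[-47.8, -4.0, 2.1, -0.0, 0.0, 8.0]
[-47.9, 2.7, 2.1, -0.0, 0.0, 8.0]
local mm [538.3 202.1 231.3] left 527.9676497891327 13.134813285878316 F [ 0.2 -0.7  0.3] t 1.15 q [ 1.12  0.24  0.    1.34 -0.    1.57] 0.08542663381547745
```

{"fn": "jog_arm", "kwargs": {"deltas": [[[-42,-23,2,0,0,8,25],[-45,-17,2,0,0,8,25],[-47,-11,2,0,0,8,25],[-48,-4,2,0,0,8,25],[-48,3,2,0,0,8,25]]]}}

```text
clock: 1.65
eef_pos: [0.3566, 0.2553, 0.2207]
tool_rot: [0.546, 0.838, 0.002, -0.0]
ft_force: [0.4, 0.7, -1.0]
grip_width: 0.0251
```

```bash
python3 nav.py -.152 0 .2 5 48
```

```text
[-46.9, 9.8, 2.0, 0.2, -0.2, 4.4]
[-46.0, 13.4, 2.1, -0.0, -0.0, 0.0]
[-46.0, 13.4, 2.1, -0.0, 0.0, 0.0]
[-46.0, 13.4, 2.1, 0.0, 0.0, 0.0]
[-46.0, 13.4, 2.1, 0.0, 0.0, 0.0]
local mm [306.9 133.8 220.7] left 286.4254274816604 0.0 F [ 0.4  0.7 -1. ] t 1.65 q [ 0.62  0.12 -0.17  1.28  0.    1.78] 0.025130761240061455
```

{"fn": "jog_arm", "kwargs": {"deltas": [[[-47,10,2,0,0,4.4,25],[-46,13,2,0,0,0,25],[-46,13,2,0,0,0,25],[-46,13,2,0,0,0,25],[-46,13,2,0,0,0,25]]]}}

```text
clock: 2.15
eef_pos: [0.4987, 0.0506, 0.2113]
tool_rot: [0.58, 0.814, 0.004, 0.001]
ft_force: [1.2, 1.7, 0.2]
grip_width: 0.0249
```

```bash
python3 nav.py -.152 0 .18 5 48
```

```text
[-45.4, 14.2, 6.4, 0.5, -0.2, -0.3]
[-45.4, 14.0, 6.5, -0.0, 0.0, 0.0]
[-45.4, 14.0, 6.5, -0.0, 0.0, 0.0]
[-45.4, 14.0, 6.5, 0.0, 0.0, 0.0]
[-36.9, 11.4, 5.3, 0.0, 0.0, 0.0]
local mm [ 66.6  67.5 211.3] left 38.95028721102563 0.0 F [1.2 1.7 0.2] t 2.15 q [ 0.1   0.25 -0.04  1.28  0.01  1.34] 0.0249231119256428
```

{"fn": "jog_arm", "kwargs": {"deltas": [[[-45,14,6,0.5,-0.2,-0.3,25],[-45,14,6,0,0,0,25],[-45,14,6,0,0,0,25],[-45,14,6,0,0,0,25],[-40,12,5,0,0,0,25]]]}}

```text
clock: 2.65
eef_pos: [0.6409, -0.1448, 0.1821]
tool_rot: [0.579, 0.815, 0.001, 0.001]
ft_force: [1.4, 0.5, -0.0]
grip_width: 0.0249
```

```bash
python3 nav.py -.152 0 .08 5 40
```

```text
[5.0, -0.9, 39.7, 0.2, 0.0, -0.1]
[5.0, -0.8, 39.7, -0.0, -0.0, 0.0]
[2.8, -0.5, 22.7, -0.0, -0.0, 0.0]
[0.0, 0.0, 0.0, 0.0, 0.0, 0.0]
[0.0, 0.0, 0.0, 0.0, 0.0, 0.0]
local mm [-164.7   -2.1  182.1] left 0.0 0.0 F [ 1.4  0.5 -0. ] t 2.65 q [-0.22  0.58  0.39  1.38  0.    1.01] 0.024943083479073497
```

{"fn": "jog_arm", "kwargs": {"deltas": [[[5,-1,35,0.2,0,0,25],[5,-1,30,0,0,0,25],[3,0,20,0,0,0,25],[0,0,8,0,0,0,25],[0,0,0,0,0,0,25]]]}}

```text
clock: 3.15
eef_pos: [0.6397, -0.142, 0.0836]
tool_rot: [0.583, 0.812, -0.0, 0.002]
ft_force: [-1.3, -0.5, 0.8]
grip_width: 0.0248
```

```bash
python3 nav.py -.152 0 .053 2 30; python3 - <<'E'
from h import *
a=[cv2.resize(camera(c)[y:y+130,x:x+130,::-1],None,fx=3,fy=3,interpolation=cv2.INTER_CUBIC) for c,x,y in(("scene",250,180),("side",285,200))]
cv2.imwrite("pics/a.png",np.hstack(a))
E
```

```text
[9.2, -2.0, 28.5, 0.1, 0.2, -0.7]
[0.7, -0.1, 2.1, -0.0, -0.0, -0.0]
local mm [-161.7   -1.9   83.6] left 2.173578609328926 1.272228455406323e-14 F [-1.3 -0.5  0.8] t 3.15 q [-0.22  0.63  0.22  1.15 -0.    1.03] 0.024837196007835967
```

View pics/a.png

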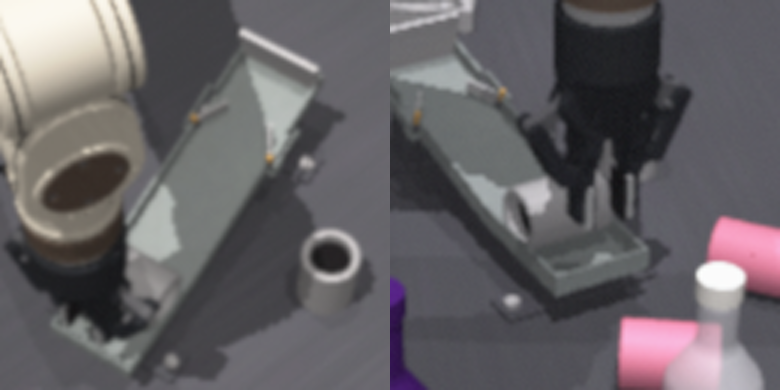

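The fingers stand over the pan's low end, behind the bush (right crop, about (600,215)), and nothing is touching. Next I lower them.

{"fn": "jog_arm", "kwargs": {"deltas": [[[5,-2,15,0.1,0.2,-0.5,25],[3,0,12,0,0,0,25],[0,0,3,0,0,0,25]]]}}

```text
clock: 3.55
eef_pos: [0.6408, -0.1357, 0.0607]
tool_rot: [0.58, 0.815, 0.003, 0.007]
ft_force: [0.3, -0.1, -0.2]
grip_width: 0.025
```

```bash
python3 nav.py -.14 0 .053 3 8
```

```text
[7.0, -2.2, 3.2, 0.7, 0.4, -0.2]
[7.0, -2.2, 3.3, -0.0, -0.0, 0.0]
[2.2, -0.7, 1.1, 0.0, 0.0, 0.0]
local mm [-156.1   -5.    60.7] left 2.5534000654234874 0.0 F [ 0.3 -0.1 -0.2] t 3.55 q [-0.21  0.64  0.18  1.09 -0.    1.03] 0.02503509059012635
```

{"fn": "jog_arm", "kwargs": {"deltas": [[[1,-3,6,0.7,0.4,-0.2,25],[3,-2,4,0,0,0,25],[5,-1,1,0,0,0,25],[5,0,0,0,0,0,25]]]}}

```text
clock: 3.95
eef_pos: [0.6315, -0.1246, 0.0509]
tool_rot: [0.578, 0.816, 0.0, 0.002]
ft_force: [0.6, 0.3, -0.9]
grip_width: 0.025
```

```bash
python3 nav.py -.1 0 .053 5 8
```

```text
[8.0, 0.0, -0.4, 0.1, 0.1, 0.0]
[8.0, 0.0, -0.4, -0.0, 0.0, -0.0]
[8.0, 0.0, -0.4, -0.0, -0.0, 0.0]
[8.0, 0.0, -0.4, -0.0, 0.0, -0.0]
[8.0, 0.0, -0.4, 0.0, 0.0, 0.0]
local mm [-1.426e+02  1.000e-01  5.090e+01] left 10.67012183569442 1.2722218725854067e-14 F [ 0.6  0.3 -0.9] t 3.95 q [-0.19  0.64  0.14  1.07 -0.    1.04] 0.024969074614160713
```

{"fn": "jog_arm", "kwargs": {"deltas": [[[5,0,-0.5,0,0,0,25],[5,0,-0.5,0,0,0,25],[6,0,-0.5,0,0,0,25],[7,0,0,0,0,0,25],[7,0,0,0,0,0,25]]]}}

```text
clock: 4.45
eef_pos: [0.6214, -0.0939, 0.0537]
tool_rot: [0.578, 0.816, 0.001, 0.003]
ft_force: [0.8, -0.0, 0.3]
grip_width: 0.0252
```

{"fn": "jog_arm", "kwargs": {"deltas": [[[7,0,0,0,0,0,25],[7,0,0,0,0,0,25],[7,0,-0.5,0,0,0,25],[7,0,-1,0,0,0,25]]]}}

```text
clock: 4.85
eef_pos: [0.6118, -0.0656, 0.0556]
tool_rot: [0.578, 0.816, 0.0, 0.004]
ft_force: [0.6, -1.8, -0.4]
grip_width: 0.025
```

```bash
python3 nav.py -.05 0 .059 5 8; python3 - <<'E'
from h import *
a=[]
for c,x,y in(("scene",250,180),("side",285,200)):
    a.append(cv2.resize(camera(c)[y:y+130,x:x+130,::-1],None,fx=3,fy=3,interpolation=cv2.INTER_CUBIC))
cv2.imwrite("pics/b.png",np.hstack(a))
E
```

```text
[7.9, -0.2, -0.9, 0.3, 0.3, 0.0]
[7.9, -0.2, -0.9, -0.0, -0.0, 0.0]
[7.9, -0.2, -0.9, -0.0, 0.0, -0.0]
[6.5, -0.2, -0.7, -0.0, 0.0, 0.0]
[0.0, 0.0, 0.0, 0.0, 0.0, -0.0]
local mm [-80.4  -0.8  55.6] left 0.0 1.2722218725854067e-14 F [ 0.6 -1.8 -0.4] t 4.85 q [-0.11  0.58  0.05  1.03 -0.    1.13] 0.02500037800513092
```

View pics/b.png

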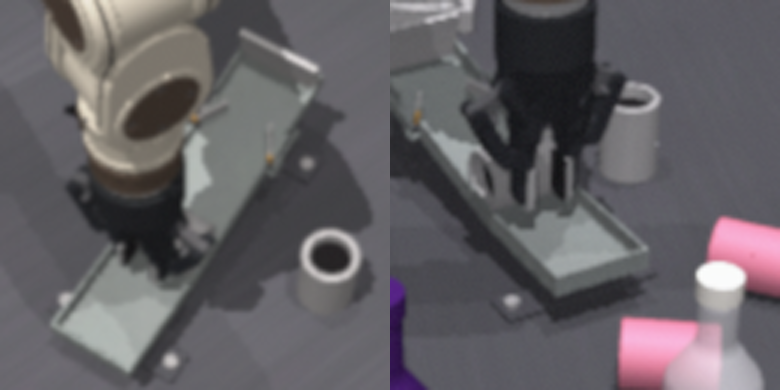

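The bush sits ahead of both fingers at the foot of the slope (right crop, about (480,175)). I carry on up the slope.

{"fn": "jog_arm", "kwargs": {"deltas": [[[7,-0.2,-1,0.3,0.3,0,25],[7,-0.2,-1,0,0,0,25],[7,-0.2,-1.2,0,0,0,25],[7,0,-1.2,0,0,0,25],[7,0,-1.2,0,0,0,25]]]}}

```text
clock: 5.45
eef_pos: [0.5991, -0.031, 0.0618]
tool_rot: [0.579, 0.816, -0.0, 0.0]
ft_force: [-0.1, -0.6, 0.4]
grip_width: 0.0247
```

```bash
python3 nav.py .08 0 .083 1 8
```

```text
[7.9, -0.0, -1.4, -0.0, 0.0, -0.0]
local mm [-43.5  -0.3  61.8] left 125.30416220342605 0.04006917699152762 F [-0.1 -0.6  0.4] t 5.45 q [-0.05  0.55  0.02  1.03 -0.    1.18] 0.024722901977140523
```

{"fn": "jog_arm", "kwargs": {"deltas": [[[7,0,-1.2,0,0,0,25],[7,0,-1.2,0,0,0,25],[7,0,-1.2,0,0,0,25],[7,0,-1.2,0,0,0,25],[7,0,-1.2,0,0,0,25]]]}}

```text
clock: 5.95
eef_pos: [0.5862, 0.0053, 0.0685]
tool_rot: [0.578, 0.816, -0.0, 0.0]
ft_force: [0.7, -1.8, 0.5]
grip_width: 0.025
```

```bash
python3 nav.py .08 0 .083 1 8
```

```text
[7.9, -0.0, -1.4, -0.0, 0.0, 0.0]
local mm [-5.  -0.2 68.5] left 86.25442147083587 0.03800564879473513 F [ 0.7 -1.8  0.5] t 5.95 q [ 0.01  0.52 -0.02  1.03 -0.    1.24] 0.025003235181450274
```

{"fn": "jog_arm", "kwargs": {"deltas": [[[6,0,-1,0,0,0,25],[6,0,-1,0,0,0,25],[6,0,-1,0,0,0,25],[6,0,-1,0,0,0,25],[6,0,-1,0,0,0,25]]]}}

```text
clock: 6.45
eef_pos: [0.576, 0.0354, 0.0743]
tool_rot: [0.579, 0.816, -0.001, 0.001]
ft_force: [0.6, -2.3, 0.8]
grip_width: 0.025
```

{"fn": "jog_arm", "kwargs": {"deltas": [[[6,0,-1,0,0,0,25],[6,0,-1,0,0,0,25],[6,0,-1,0,0,0,25],[6,0,-1,0,0,0,25]]]}}

```text
clock: 6.85
eef_pos: [0.5671, 0.0601, 0.0786]
tool_rot: [0.579, 0.816, -0.001, 0.001]
ft_force: [0.1, -1.6, -0.1]
grip_width: 0.0249
```

```bash
python3 nav.py .08 0 .083 1 8
```

```text
[7.9, -0.1, -1.3, 0.0, 0.1, -0.0]
local mm [53.  -0.3 78.6] left 27.324228336265715 0.12991355343021568 F [ 0.1 -1.6 -0.1] t 6.85 q [ 0.11  0.48 -0.05  1.03 -0.    1.34] 0.024877661699047128
```

{"fn": "jog_arm", "kwargs": {"deltas": [[[6,0,-1,0,0,0,25],[6,0,-1,0,0,0,25],[5,0,-1,0,0,0,25]]]}}

```text
clock: 7.15
eef_pos: [0.5606, 0.0781, 0.0816]
tool_rot: [0.578, 0.816, -0.001, 0.001]
ft_force: [0.8, -2.2, 1.8]
grip_width: 0.0246
```

{"fn": "jog_arm", "kwargs": {"deltas": [[[4,0,-0.5,0,0,0,25],[4,0,-0.5,0,0,0,25]]]}}

```text
clock: 7.35
eef_pos: [0.5581, 0.0853, 0.0827]
tool_rot: [0.579, 0.816, -0.002, 0.002]
ft_force: [4.7, -12.3, -2.0]
grip_width: 0.0252
```

```bash
python3 nav.py .08 0 .083 1 8
```

```text
[0.2, -0.0, -0.3, -0.0, 0.3, -0.0]
local mm [79.8 -0.  82.7] left 0.3867252877342655 0.2909237611864047 F [  4.7 -12.3  -2. ] t 7.35 q [ 0.15  0.47 -0.06  1.04 -0.01  1.39] 0.025234461362212038
```

{"fn": "jog_arm", "kwargs": {"deltas": [[[1,0,0,0,0,0,25],[1,0,0,0,0,0,25],[1,0,0,0,0,0,25]]]}}

```text
clock: 7.65
eef_pos: [0.5581, 0.0851, 0.0828]
tool_rot: [0.579, 0.815, -0.004, 0.005]
ft_force: [1.9, -4.2, 0.4]
grip_width: 0.0249
```

```bash
python3 nav.py .08 0 .083 1 8; python3 - <<'E'
from h import *
a=[]
for c,x,y in(("scene",270,160),("side",265,180)):
    a.append(cv2.resize(camera(c)[y:y+100,x:x+100,::-1],None,fx=4,fy=4,interpolation=cv2.INTER_CUBIC))
cv2.imwrite("pics/c.png",np.hstack(a))
E
```

```text
[0.4, 0.0, -0.3, -0.0, 0.8, -0.1]
local mm [79.6  0.  82.8] left 0.5111186490381503 0.7948279754594018 F [ 1.9 -4.2  0.4] t 7.65 q [ 0.16  0.47 -0.07  1.03 -0.01  1.39] 0.024946771533833262
```

View pics/c.png

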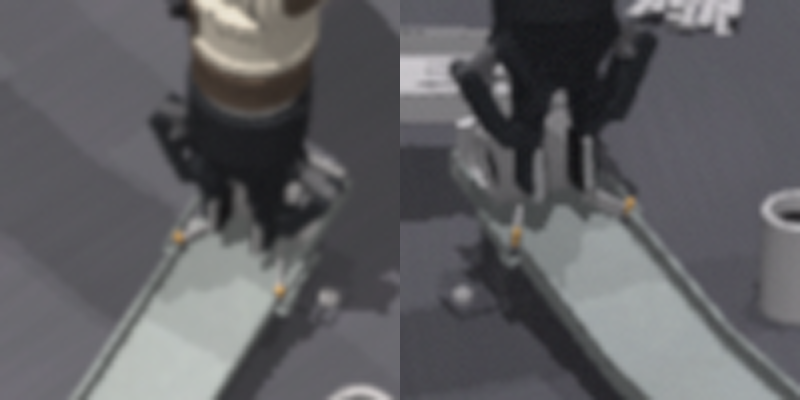

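The bush is at the stop plate, and both pawls look sprung inwards (right crop, (517,215) and (605,203)). I back off slowly, so that if a pawl isn't holding, the fingers still have the bush.

{"fn": "jog_arm", "kwargs": {"deltas": [[[-1.5,0,0,0,0,0,25],[-1.5,0,0.2,0,0,0,25],[-1.5,0,0.2,0,0,0,25],[-1.5,0,0.2,0,0,0,25],[-1.5,0,0.2,0,0,0,25]]]}}

```text
clock: 8.25
eef_pos: [0.559, 0.0797, 0.0811]
tool_rot: [0.579, 0.815, -0.004, 0.003]
ft_force: [-0.4, -0.7, 0.4]
grip_width: 0.0251
```

{"fn": "jog_arm", "kwargs": {"deltas": [[[-2,0,0.2,0,0,0,25],[-2,0,0.2,0,0,0,25],[-2,0,0.2,0,0,0,25],[0,0,0,0,0,0,25]]]}}

```text
clock: 8.65
eef_pos: [0.561, 0.0738, 0.0803]
tool_rot: [0.579, 0.815, -0.003, 0.002]
ft_force: [1.2, -0.5, -0.3]
grip_width: 0.0252
```

```bash
python3 nav.py .08 0 .083 1 8; python3 - <<'E'
from h import *
a=[]
for c,x,y in(("scene",270,160),("side",265,180)):
    a.append(cv2.resize(camera(c)[y:y+100,x:x+100,::-1],None,fx=4,fy=4,interpolation=cv2.INTER_CUBIC))
cv2.imwrite("pics/d.png",np.hstack(a))
E
```

```text
[7.8, 0.6, -1.8, -0.2, 0.4, -0.0]
local mm [67.9  1.  80.3] left 12.404112295739502 0.46910338830226195 F [ 1.2 -0.5 -0.3] t 8.65 q [ 0.14  0.48 -0.06  1.03 -0.01  1.37] 0.025201996013631444
```

View pics/d.png

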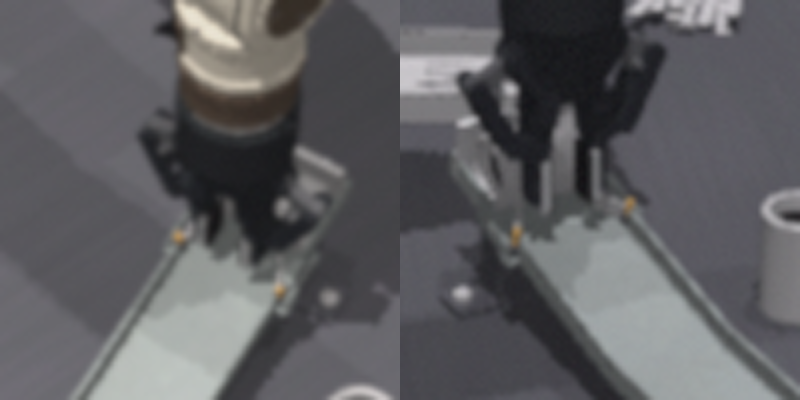

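{"fn": "jog_arm", "kwargs": {"deltas": [[[-3,-0.5,0.3,0,0,0,25],[-4,0,0.3,0,0,0,25],[-5,0,0.5,0,0,0,25],[-6,0,0.8,0,0,0,25],[-6,0,0.8,0,0,0,25]]]}}

```text
clock: 9.25
eef_pos: [0.5689, 0.05, 0.0779]
tool_rot: [0.578, 0.816, -0.003, 0.002]
ft_force: [0.4, -0.2, -0.7]
grip_width: 0.0256
```

```bash
python3 nav.py .08 0 .083 1 8; python3 - <<'E'
from h import *
a=[]
for c,x,y in(("scene",270,160),("side",265,180)):
    a.append(cv2.resize(camera(c)[y:y+100,x:x+100,::-1],None,fx=4,fy=4,interpolation=cv2.INTER_CUBIC))
cv2.imwrite("pics/e.png",np.hstack(a))
E
```

```text
[7.9, 0.3, -1.2, -0.2, 0.4, 0.0]
local mm [42.9  1.4 77.9] left 37.50562564773154 0.4628335919339615 F [ 0.4 -0.2 -0.7] t 9.25 q [ 0.09  0.49 -0.05  1.03 -0.01  1.32] 0.02564272580813451
```

View pics/e.png

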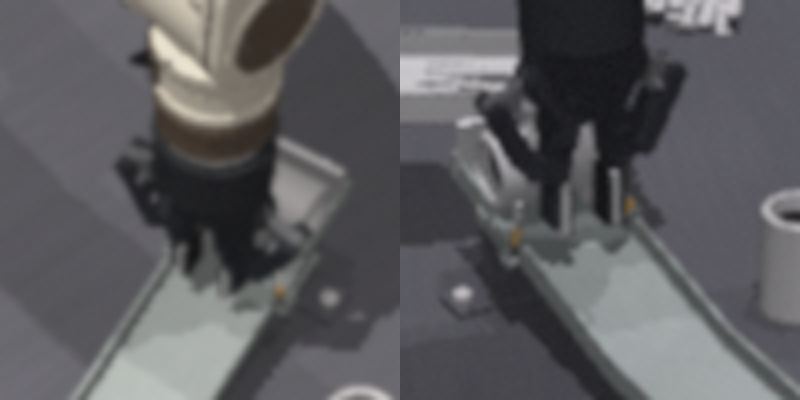

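The bush stayed by the stop plate while the fingers moved back 37 mm. Next I raise the arm clear and check the position.

{"fn": "jog_arm", "kwargs": {"deltas": [[[-10,0,-15,0,0,0,25],[-20,0,-30,0,0,0,25],[-35,0,-30,0,0,0,25],[-45,0,-20,0,0,0,25],[-45,0,-10,0,0,0,25]]]}}

```text
clock: 9.85
eef_pos: [0.6184, -0.0946, 0.1841]
tool_rot: [0.574, 0.819, -0.005, -0.002]
ft_force: [1.1, -0.1, -0.9]
grip_width: 0.0251
```

{"fn": "jog_arm", "kwargs": {"deltas": [[[-45,0,0,0,0,0,25],[-45,0,0,0,0,0,25],[-30,0,0,0,0,0,25],[0,0,0,0,0,0,25]]]}}

```text
clock: 10.25
eef_pos: [0.6626, -0.2184, 0.1877]
tool_rot: [0.577, 0.817, -0.004, 0.002]
ft_force: [0.8, 0.4, -0.9]
grip_width: 0.0249
```

```bash
cat > chk.py <<'E'
from h import *
g=np.load("g.npy");a_=[]
def rb(x): return ramp2g([[x+.025*np.cos(t),y,.025+.025*np.sin(t)] for t in a for y in(-.035,.035)])
for c,x,y in(("scene",270,160),("side",265,180)):
    im=camera(c);m=camera_model(c)
    v=cv2.resize(im[y:y+100,x:x+100,::-1],None,fx=4,fy=4,interpolation=cv2.INTER_CUBIC)
    for d in masks_of("bush_center",c):
        k=d["pixels"]; xs=np.arange(.16,.2,.001)
        s=[np.minimum(sil([rb(q)],g,m),k).sum()/np.maximum(sil([rb(q)],g,m),k).sum() for q in xs]
        print(c,d["at"],round(d["conf"],2),"best x",xs[np.argmax(s)],max(s))
    q=cv2.convexHull(((proj(g2w(rb(.179),g),m)-[x,y])*4+1.5).astype(np.float32)).astype(np.int32);cv2.polylines(v,[q],True,(0,0,255),1)
    a_.append(v)
cv2.imwrite("pics/f.png",np.hstack(a_))
E
python3 chk.py
```

```text
scene [316.8, 334.0] 0.96 best x 0.16 0.0
scene [336.0, 208.1] 0.85 best x 0.17800000000000002 0.9366150458093936
scene [256.4, 325.8] 0.81 best x 0.16 0.0
side [295.8, 220.1] 0.88 best x 0.17700000000000002 0.9091175626233075
side [406.8, 283.9] 0.71 best x 0.16 0.0
side [370.2, 312.9] 0.63 best x 0.16 0.0
```

View pics/f.png

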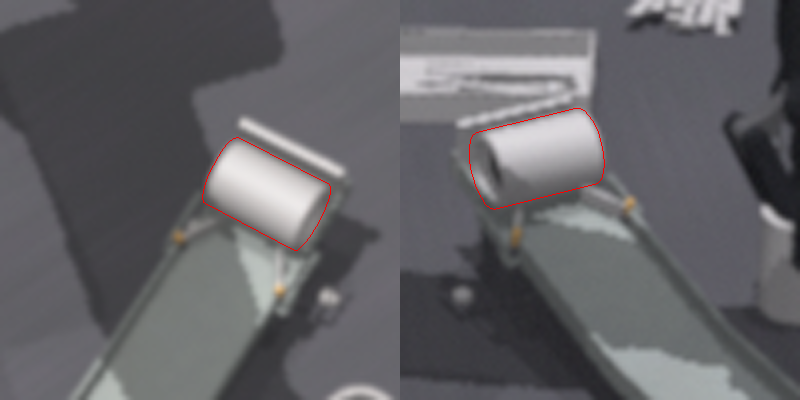

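```bash
python3 -c "
from workcell import *
print(job_done())"
```

```text
the job is handed in; nothing more can be done
None
```

The bush is up at the stop plate, resting on both spring pawls, and I handed the job in at about 10.6 s on the robot's clock. I rolled it up the slope with two fingertips slightly apart, at about 0.06 to 0.08 m/s. At the stop the force rose to about 13 N. I then backed off slowly before lifting clear.

**Position:** the bush outlines put its centre at ramp x of about 178 mm in the scene camera and 177 mm in the side camera. The expected rest is about 179 mm and the allowed range is 177 to 186 mm. The side reading is right at the lower limit, but the calibration is only good to about 2 mm.

**Pawls:** both show sprung out behind the bush in both views, and the bush stayed put when I let go. I judged this by eye and did not measure the pawl angles.

**Fingers on the bush half-way up:** the wrist showed about 2 N there. That is close to the sensor noise of 1 to 2 N, so it only supports contact; the bush did keep moving up with the fingers.

**Bystanders:** I felt no contact with anything but the bush, and the arm stayed clear of the other things. I did not measure their positions again at the end.

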